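Take a chamber reading with the probe thermometer

ROBOT

A 7-joint arm with a two-finger parallel gripper is mounted at the origin on a cart in front of the work surface, level with it; the furniture and walls round the work are solid. World frame = base frame: x ahead of the robot, y to its left, z up, the work surface at z = 0. Lengths are in m, angles in rad, forces in N, time in s.
With the tool pointing down it reaches from about 0.4 to 0.85 m from the base axis. Payload 10.4 kg.
Tool frame: the origin (TCP) lies on the centre line of the jaws, within the pads' length; the fingertips stand r.tip_extent ahead of it and the grasp point (between the pads) lies 3 mm ahead of it (r.tip_extent is the distance from the TCP to the fingertips, in m); z points along the fingers, y is the direction in which the jaws open and shut (so a half turn about z gives the same grasp; the last joint's range is limited). The gripper opens to 87 mm and grips with 3 to 60 N. Pads are 19 mm wide; open, the fingers measure 117 mm over their backs; the gripper's body (75 mm by 190 mm) begins 51 mm behind the grasp point.
Start: joints at [1.202, 0.332, -0.065, 1.46, 0.022, 1.35, -0.088], TCP at [0.212, -0.588, 0.245] pointing down, gripper open.
Joint ranges: [-2.6, 2.6], [-0.5, 2.12], [-1.47, 1.34], [0.16, 2.42], [-1.27, 4.41], [0.06, 2.06], [-2.6, 2.6]. Speed limits (rad/s): [2.22, 2.22, 2.79, 2.79, 3.14, 3.14, 3.14].

INTERFACE

Orientations are given as a unit quaternion [x, y, z, w].
In Python, from bench import r gives the robot as it stands. The module is installed in compiled form; this text tells all that it offers.
- The arm moves only by the shell command python3 -m jog 'ROWS' [FORCE]. ROWS is JSON, a list of rows, each a list of 5 numbers: the shift along the tool's x, y, z in cm, then the turn about the tool's z in rad, then the closure, from 0 (fully open) to 1 (shut). A call has exactly 10 rows; each row shifts and turns the pose as measured when the row begins, along the tool's axes as they then stand; what a row does not reach is not made up. A row lasts 1/10 s, in which the tool goes at most 50 mm and 8.59 degrees, less where a joint would pass 70% of its speed; a pose out of reach is approached as far as the arm can. A call with a gripper value outside its range is refused whole. The fingers move at their own pace and stop on an object; FORCE is the grip in N (left out, the last holds). Time passes only in rows, so rows that do not move let the fingers close, or fill a call up. It gives the time, the measured TCP pose, the force and the opening at its end, in the units of the state.
- r.read_state(): the state, without advancing time (a new reading comes with each control period).
- r.camera(name): name is "scene" or "top" or "wrist"; returns a dict with "pixels" (420x560x3 uint8, red, green, blue), "fx", "fy", "cx", "cy" (pixels), "camera_from_world" (4x4, takes a point from world to camera coordinates). Camera axes: x right, y up, looking along -z (the intrinsics and any distortion apply to the point x, -y, -z); pixel columns grow to the right and rows downward; lengths in m; the calibration is good to about 2 mm. A picture is of the moment at which its call begins. There is no depth.
- r.close_job(): hands the job in, once; it reports no verdict.
The state is a dict: "time": time; "joint_positions": joint angles; "joint_vel": joint speeds; "joint_torque": joint torques, N m; "ee_pos": TCP position; "eef_rot": TCP orientation; "ft_force": force on the tool from outside, world axes, zero at the start; "torque": the same for the moment, N m; "width": finger opening in m.
Only numpy, scipy, OpenCV 4.12 (cv2) and the standard library are available. Lean on these libraries where they do the work, as an engineer would, in place of code of your own. Each camera call takes 0.05 s, during which the arm holds its last target. There are 200 camera calls.

TASK

Lift the probe thermometer off the free-turning spice turntable and lower its stem through the port in the warming box's lid, down until the red ring on the stem is level with the top of the port, never letting it touch the box, as the warm metal would spoil the reading. Finish holding it there in the gripper, upright, still and centred in the port, and leave the jars standing on the turntable and the mug where it is.

Things in the scene. Friction and masses are not known exactly. Their poses are not given: they have to be found in the camera images.
- probe_grip (a point): Centre of the probe thermometer's grip: a white block, 24 x 24 mm in plan, 50 mm tall, small dark display and red button on top; x, y square to its side faces, z up. Below it a steel stem, 8 mm diameter, 90 mm long; the tip is 115 mm below this point. About 70 g, loose. At the start it stands upright in the rest tube on the turntable, the grip's underside resting on the tube's rim.
- probe_tip (a point): Lower end (point) of the probe's stem, on its axis; z up along the stem. The last 6 mm are a taper.
- probe_ring (a point): Point on the stem's axis at the middle of the red ring painted round the stem (4 mm wide), 60 mm above the tip and 55 mm below the grip's centre.
- rest_rim (a point): Centre of the open upper rim of the white rest tube on the turntable (28 mm outside, bore 16 mm, 90 mm tall, fixed on the platter 65 mm from its axis). The rim is 112 mm above the worktop. To come out, the stem must be lifted straight up 90 mm.
- turntable_axis (a point): Centre of the turntable's round wooden platter, on its top face, 22 mm above the worktop. The platter is 220 mm in diameter, and carries the rest tube and two spice jars.
- platter (a joint): Turning angle of the platter about the vertical in rad, positive anticlockwise from above, 0 at the start. It spins freely, with no drive and next to no friction: a sideways push on the probe, tube or jars turns it.
- port_mouth (a point): Centre of the top rim of the warming box's probe port: a black collar on the lid, 35 mm outside, its rim 90 mm above the worktop, axis vertical. The round bore is 20 mm wide and 22 mm long from the rim to the lid's underside, then opens into the empty chamber, whose floor is 76 mm below the rim.
- paprika_jar_mid (a point): Middle of a spice jar with a white cap and green label, 47 mm in diameter and 98 mm tall, point 50 mm above its underside; loose on the platter, 77 mm from its axis. z up along the jar. Top 120 mm above the worktop.
- curry_jar_mid (a point): Middle of a spice jar with a red cap, 45 mm in diameter and 106 mm tall, point 50 mm above its underside; loose on the platter, 77 mm from its axis. z up along the jar. Top 128 mm above the worktop.
- mug_mid (a point): Middle of a white mug, 92 mm in diameter, 95 mm tall, standing loose at the robot's far left; point 45 mm above its underside.
- probe: The probe thermometer as a whole (grip and stem); origin at the stem's tip, z up along the stem.
- warmer: The fixed warming box: white case, steel lid, black front panel with a round knob; 174 x 154 mm, 76 mm tall to the top of the lid; origin at the centre of its underside, x from the front panel to the rear. The port stands 30 mm to the rear and 20 mm to the left of the lid's middle (seen from the front panel).
- turntable: The turntable's fixed foot; origin on its axis at the worktop.

How it is judged:
By the outcome, as a careful person would: the job done as asked, in the order asked, and still so for the second after the job is handed in, while the arm keeps its last pose, push and grip.
It also fails if it takes over 58 s, if anything falls off the work surface, if the arm or the gripper's body presses on something with over 40 N, if the wrist force passes 120 N, or if a joint passes its speed limit or range.

## Working session

There is one attempt and no reset: what is moved stays moved. The work goes in short steps, Python scripts to look and compute and a shell command to move; the robot and the scene stay as the last step left them, time stands still between calls to the robot, and variables do not carry over. Pictures are saved under pics/ and viewed, about 8 in all and at most 12, crops included, and the job is handed in when it is done.

```bash
mkdir -p pics; cat > h.py <<'E'
import numpy as np, cv2
from bench import r
from scipy.spatial.transform import Rotation as R
def cam(n,f=None):
    c=r.camera(n)
    if f: cv2.imwrite('pics/'+f,c['pixels'][:,:,::-1])
    return c
def ray(c,u,v):
    M=np.array(c['camera_from_world']); d=np.array([(u-c['cx'])/c['fx'],-(v-c['cy'])/c['fy'],-1.])
    return -M[:3,:3].T@M[:3,3], M[:3,:3].T@d
def onz(c,u,v,z):
    o,d=ray(c,u,v); return o+d*(z-o[2])/d[2]
def proj(c,p):
    q=np.array(c['camera_from_world'])@np.r_[p,1]; return c['cx']+c['fx']*q[0]/-q[2], c['cy']+c['fy']*q[1]/q[2]
E
python3 - <<'E'
from h import *
a=cam('scene','s1.png');b=cam('top','t1.png');c=cam('wrist','w1.png')
for k in (a,b,c): print({x:np.round(k[x],3).tolist() for x in k if x!='pixels'})
s=r.read_state();print(s['time'],s['ee_pos'],s['eef_rot'],s['ft_force'],s['width'],r.tip_extent)
print(R.from_quat(s['eef_rot']).as_matrix().round(3))
E
```

```text
{'fx': 537.887, 'fy': 537.887, 'cx': 281.468, 'cy': 211.561, 'camera_from_world': [[-0.897, -0.442, -0.002, 0.529], [0.213, -0.436, 0.874, -0.173], [-0.387, 0.784, 0.485, -1.198], [0.0, 0.0, 0.0, 1.0]]}
{'fx': 387.149, 'fy': 387.149, 'cx': 276.866, 'cy': 207.134, 'camera_from_world': [[-0.087, -0.996, 0.002, 0.12], [0.975, -0.085, 0.207, -0.584], [-0.206, 0.02, 0.978, -1.11], [0.0, 0.0, 0.0, 1.0]]}
{'fx': 323.767, 'fy': 323.767, 'cx': 278.775, 'cy': 209.211, 'camera_from_world': [[0.338, -0.941, -0.001, -0.624], [0.914, 0.328, -0.239, 0.029], [0.226, 0.08, 0.971, -0.391], [0.0, 0.0, 0.0, 1.0]]}
0.15 [ 0.21173214 -0.58776481  0.24395948] [ 9.85097510e-01  1.71995987e-01 -1.03479944e-04 -5.15966867e-04] [ 0.70619536 -0.11633988  0.25250198] 0.08684768597082394 0.022
[[ 0.941  0.339 -0.   ]
 [ 0.339 -0.941  0.001]
 [-0.    -0.001 -1.   ]]
```

View pics/t1.png

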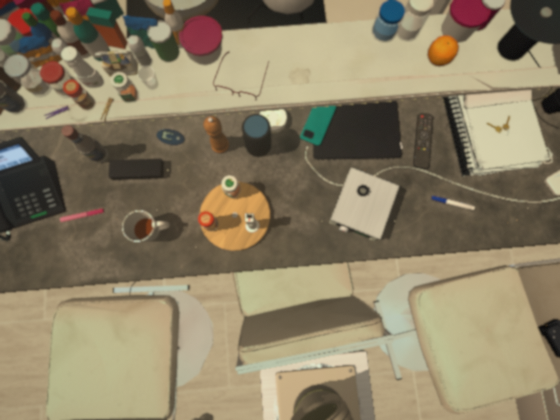

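View pics/s1.png

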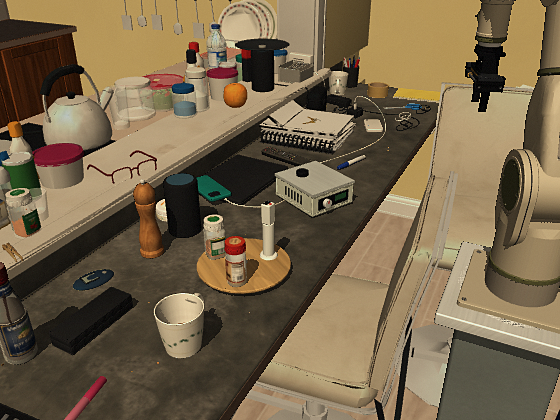

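The top view shows the port at about (363,190), the probe grip at (250,222), the platter centre at (235,215), and the jars at (230,184) and (207,219). In the scene view, the grip top is at about (267,205).

```bash
python3 - <<'E'
from h import *
c=cam('top')
print('port',onz(c,363,190,.09),'grip',onz(c,250,219,.162),'plat',onz(c,235,215,.022),'curry',onz(c,207,219,.128),'pap',onz(c,230,184,.12))
s=cam('scene');print('gripS',onz(s,267,205,.162))
for n,k,b in(('t',c,(190,160,410,250)),('s',s,(190,150,360,300))):
    x0,y0,x1,y1=b
    im=cv2.resize(k['pixels'][y0:y1,x0:x1,::-1],None,fx=3.6,fy=3.6,interpolation=cv2.INTER_CUBIC)
    cv2.imwrite(f'pics/{n}2.png',im)
a=cv2.imread('pics/t2.png');b=cv2.imread('pics/s2.png');b=cv2.resize(b,None,fx=.5,fy=.5)
o=np.zeros((a.shape[0]+b.shape[0],a.shape[1],3),np.uint8);o[:a.shape[0]]=a;o[a.shape[0]:,:b.shape[1]]=b
cv2.imwrite('pics/m2.png',o);print(o.shape)
E
```

```text
port [ 0.61636869 -0.19063765  0.09      ] grip [0.54463288 0.14721401 0.162     ] plat [0.58726225 0.20019968 0.022     ] curry [0.56146693 0.27020123 0.128     ] pap [0.6604979  0.19982623 0.12      ]
gripS [0.54597346 0.16138593 0.162     ]
(594, 792, 3)
```

View pics/m2.png

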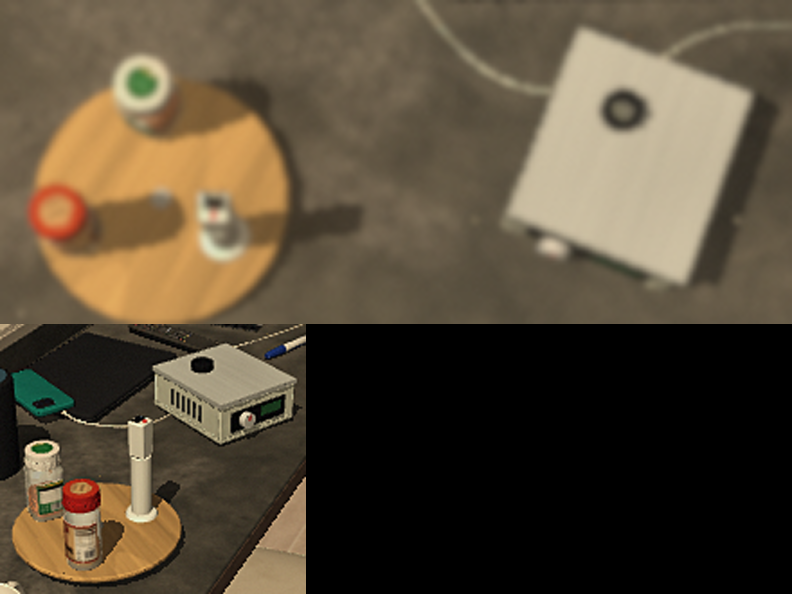

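```bash
python3 -m jog '[[2,-1,-0.3,0,0],[4.5,-2.4,-0.3,0,0],[4.8,-2.5,-0.3,0,0],[4.8,-2.5,-0.3,0,0],[4.8,-2.5,-0.3,0,0],[4.8,-2.5,0,0,0],[4.8,-2.5,0,0,0],[4.8,-2.5,0,0,0],[4,-2.2,0,0,0],[2,-1,0,0,0]]'; python3 - <<'E'
from h import *
c=cam('wrist','w2.png')
print('port px',proj(c,[.617,-.19,.09]))
E
```

```text
time: 1.25
ee_pos: [0.5144, -0.2581, 0.2572]
eef_rot: [0.986, 0.167, -0.001, 0.0]
ft_force: [-0.0, -0.4, 0.2]
width: 0.0869
port px (np.float64(244.01298195237734), np.float64(65.66032778082862))
```

View pics/w2.png

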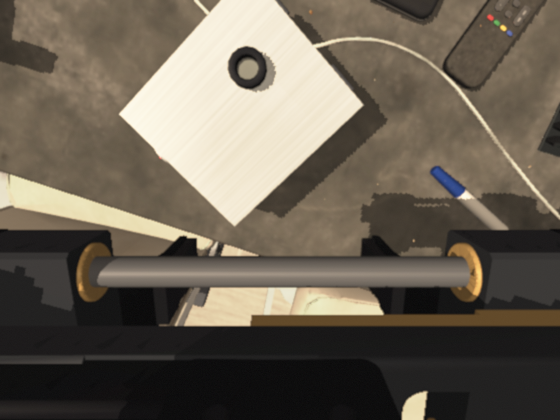

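The wrist view shows the black port collar at (247,67) with its bore clearly visible, 2 px from the prediction. I'll fit it.

```bash
cat >> h.py <<'E'
def port(c,u0,v0,w=40):
    u0,v0=int(u0),int(v0);y0=max(v0-w,0);x0=max(u0-w,0)
    g=cv2.cvtColor(c['pixels'],cv2.COLOR_RGB2GRAY)[y0:v0+w,x0:u0+w]
    m=(g<60).astype(np.uint8)
    cs,h=cv2.findContours(m,cv2.RETR_CCOMP,cv2.CHAIN_APPROX_NONE)
    for k,q in enumerate(cs):
        if len(q)>30:
            e=cv2.fitEllipse(q);u,v=e[0][0]+x0,e[0][1]+y0
            print('hole' if h[0][k][3]>=0 else 'outer',round(u,1),round(v,1),np.round(e[1],1),onz(c,u,v,.09).round(4))
E
python3 - <<'E'
from h import *
c=cam('wrist');port(c,247,67)
cv2.imwrite('pics/pz.png',cv2.resize(c['pixels'][27:107,207:287,::-1],None,fx=6,fy=6))
s=r.read_state();M=R.from_quat(s['eef_rot']).as_matrix();print(s['ee_pos'],M.T@(np.array([.535,.145,.26])-s['ee_pos']))
E
```

```text
outer 250.5 70.5 [34.5 40.1] [ 0.6168 -0.1936  0.09  ]
hole 250.6 71.6 [22.9 24.4] [ 0.616  -0.1941  0.09  ]
[ 0.51438451 -0.25825817  0.25701966] [ 0.15290313 -0.37371453 -0.00301875]
```

View pics/pz.png

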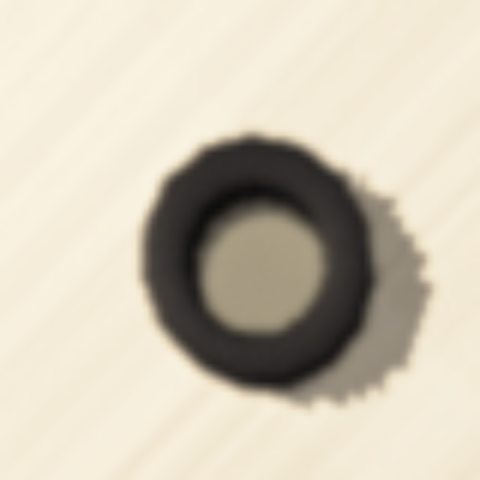

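```bash
python3 -m jog '[[1,-2.5,0,0,0],[1.7,-4.1,0,0,0],[1.7,-4.2,0,0,0],[1.7,-4.2,0,0,0],[1.7,-4.2,0,0,0],[1.7,-4.2,0,0,0],[1.7,-4.2,0,0,0],[1.7,-4.1,0,0,0],[1.6,-3.8,0,0,0],[1,-2.4,0,0,0]]'; python3 -m jog '[[0,0,0,0.08,0],[0,0,0,0.1,0],[0,0,0,0.1,0],[0,0,0,0.05,0],[0,0,0,0,0],[0,0,0,0,0],[0,0,0,0,0],[0,0,0,0,0],[0,0,0,0,0],[0,0,0,0,0]]'; python3 - <<'E'
from h import *
c=cam('wrist','w3.png')
print('grip px',proj(c,[.546,.152,.162]))
E
```

```text
time: 2.35
ee_pos: [0.5365, 0.1499, 0.2548]
eef_rot: [0.988, 0.157, -0.002, 0.003]
ft_force: [-0.1, 0.1, 0.3]
width: 0.0872
time: 3.35
ee_pos: [0.5365, 0.1488, 0.254]
eef_rot: [1.0, -0.011, -0.002, 0.004]
ft_force: [0.1, -0.1, -0.3]
width: 0.0874
grip px (np.float64(273.094368434883), np.float64(205.9685921591245))
```

View pics/w3.png

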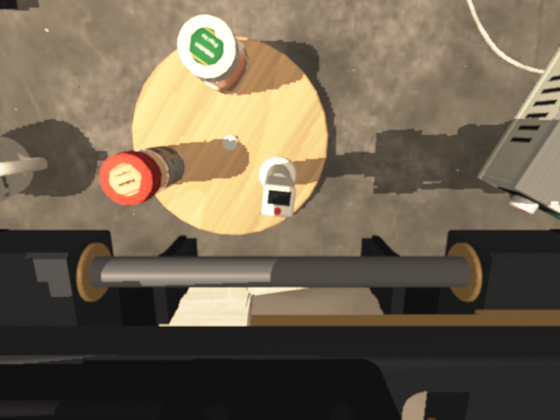

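The grip top is at about (279,202), with its red button at (277,211), and it is slightly rotated. The jars are well clear of the fingers. I'll fit the grip's top face.

```bash
python3 - <<'E'
from h import *
c=cam('wrist')
cv2.imwrite('pics/gz.png',cv2.resize(c['pixels'][150:230,240:320,::-1],None,fx=7,fy=7,interpolation=cv2.INTER_CUBIC))
E
```

```text
(no output)
```

View pics/gz.png

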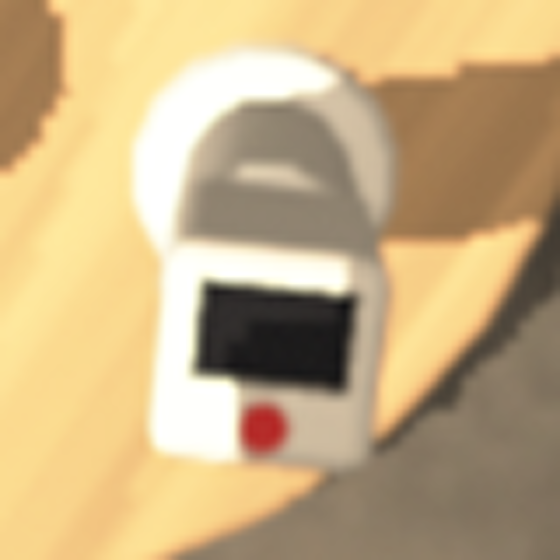

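```bash
python3 - <<'E'
from h import *
c=cam('wrist')
q=np.array([(168,240),(388,258),(368,468),(150,450)])/7+[240,150]-.4
P=np.array([onz(c,u,v,.162) for u,v in q]);print(P.round(4))
o=P.mean(0);print(o, [np.linalg.norm(P[i]-P[i-1]).round(4) for i in range(4)])
for a,b in((0,1),(3,2),(0,3),(1,2)): d=P[b]-P[a];print(np.degrees(np.arctan2(d[1],d[0])))
s=r.read_state();M=R.from_quat(s['eef_rot']).as_matrix();print('tool x yaw',np.degrees(np.arctan2(M[1,0],M[0,0])))
print(s['ee_pos'],'tool delta cm',100*(M.T@(np.array([o[0],o[1],.146])-s['ee_pos'])),M.round(4))
E
```

```text
[[0.5627 0.1585 0.162 ]
 [0.5602 0.1356 0.162 ]
 [0.5376 0.138  0.162 ]
 [0.5402 0.1612 0.162 ]]
[0.55016361 0.14835324 0.162     ] [np.float64(0.0227), np.float64(0.023), np.float64(0.0228), np.float64(0.0233)]
-96.14595730054002
-96.33937196042304
173.16318789079858
173.97758440266824
tool x yaw -1.265596658364706
[0.53643159 0.14889732 0.2539781 ] tool delta cm [ 1.41932338 -0.05285198 10.79185218] [[ 0.9997 -0.0221 -0.0043]
 [-0.0221 -0.9997 -0.007 ]
 [-0.0042  0.0071 -1.    ]]
```

```bash
python3 -m jog '[[0.7,0,0,0.044,0],[0.7,0,0,0.044,0],[0,0,0,0,0],[0,0,1,0,0.2],[0,0,2,0,0.3],[0,0,2,0,0.3],[0,0,1.5,0,0.3],[0,0,0.5,0,0.3],[0,0,0,0,0.3],[0,0,0,0,0.3]]'; python3 - <<'E'
from h import *
s=r.read_state();M=R.from_quat(s['eef_rot']).as_matrix();print('tool x yaw',np.degrees(np.arctan2(M[1,0],M[0,0])))
print(s['ee_pos'],'tool delta cm',100*(M.T@(np.array([.5502,.1484,.145])-s['ee_pos'])),M.round(4),s['width'])
E
```

```text
time: 4.5
ee_pos: [0.5482, 0.1485, 0.1793]
eef_rot: [0.999, -0.052, -0.002, 0.004]
ft_force: [0.4, -0.1, 0.3]
width: 0.061
tool x yaw -5.945194240204773
[0.54821728 0.14847979 0.17932149] tool delta cm [ 0.21314518 -0.03831853  3.43105255] [[ 0.9946 -0.1035 -0.0052]
 [-0.1036 -0.9946 -0.007 ]
 [-0.0044  0.0075 -1.    ]] 0.061009329119638474
```

```bash
python3 -m jog '[[0.1,0,1,0,0.3],[0.1,0,1,0,0.3],[0,0,1,0,0.3],[0,0,0.4,0,0.3],[0,0,0,0,0.4],[0,0,0,0,0.5],[0,0,0,0,0.55],[0,0,0,0,0.6],[0,0,0,0,0.63],[0,0,0,0,0.65]]' 12; python3 - <<'E'
from h import *
c=cam('top','t3.png');d=cam('scene','s3.png')
a=cv2.resize(c['pixels'][150:260,180:320],None,fx=2.8,fy=2.8);b=cv2.resize(d['pixels'][150:300,180:340],None,fx=2.5,fy=2.5)
h=max(a.shape[0],b.shape[0]);o=np.zeros((h,a.shape[1]+b.shape[1],3),np.uint8);o[:a.shape[0],:a.shape[1]]=a;o[:b.shape[0],a.shape[1]:]=b
cv2.imwrite('pics/m3.png',o[:,:,::-1])
E
```

```text
time: 5.5
ee_pos: [0.5513, 0.1484, 0.1444]
eef_rot: [0.999, -0.052, -0.001, 0.003]
ft_force: [-0.2, 0.4, 1.3]
width: 0.0323
```

View pics/m3.png

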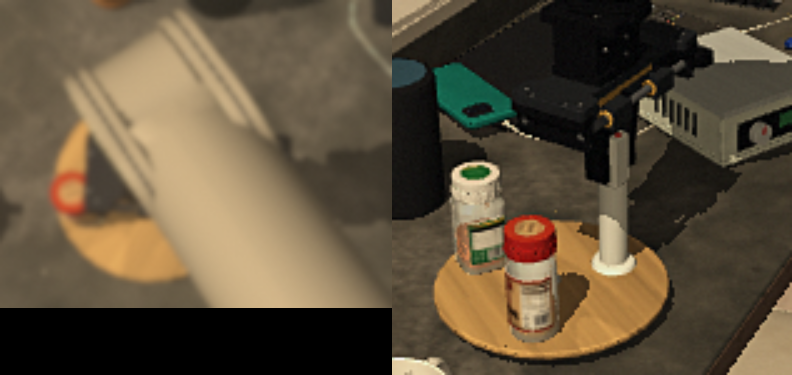

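The grip stands between the fingers, the jars are undisturbed and the gripper body is above them. Next I close and lift.

```bash
python3 -m jog '[[0,0,0,0,0.67],[0,0,0,0,0.69],[0,0,0,0,0.7],[0,0,0,0,0.71],[0,0,0,0,0.72],[0,0,0,0,0.74],[0,0,0,0,0.8],[0,0,0,0,1],[0,0,0,0,1],[0,0,0,0,1]]' 20; python3 - <<'E'
from h import *
s=r.read_state();M=R.from_quat(s['eef_rot']).as_matrix();print(M.round(4),s['ee_pos'],s['ft_force'])
E
```

```text
time: 6.6
ee_pos: [0.5513, 0.1484, 0.1445]
eef_rot: [0.999, -0.052, -0.001, 0.003]
ft_force: [-0.0, -0.5, 0.2]
width: 0.0239
[[ 0.9947 -0.1032 -0.0018]
 [-0.1032 -0.9946 -0.0062]
 [-0.0011  0.0064 -1.    ]] [0.5513419  0.14841334 0.14448807] [-0.00861485 -0.50145528  0.24246779]
```

```bash
python3 -m jog '[[0,0,-0.3,0,1],[0,0,-0.7,0,1],[0,0,-1,0,1],[0,0,-1.2,0,1],[0,0,-1.2,0,1],[0,0,-1.2,0,1],[0,0,-1.2,0,1],[0,0,-1.2,0,1],[0,0,-1.2,0,1],[0,0,-0.5,0,1]]';python3 -m jog '[[0,0,-0.5,0,1],[0,0,-1,0,1],[0,0,-1,0,1],[0,0,-1,0,1],[0,0,-0.5,0,1],[0,0,0,0,1],[0,0,0,0,1],[0,0,0,0,1],[0,0,0,0,1],[0,0,0,0,1]]'; python3 - <<'E'
from h import *
s=r.read_state();M=R.from_quat(s['eef_rot']).as_matrix();print(M.round(4),s['ee_pos'],s['ft_force'])
print('to port, cm',100*M.T@(np.array([.617,-.192,.275])-s['ee_pos']))
d=cam('scene','s4.png')
cv2.imwrite('pics/s4c.png',cv2.resize(d['pixels'][80:300,180:380,::-1],None,fx=2.7,fy=2.7))
E
```

```text
time: 7.6
ee_pos: [0.5516, 0.1493, 0.2513]
eef_rot: [0.999, -0.052, 0.0, 0.003]
ft_force: [0.9, 1.0, -0.3]
width: 0.0237
time: 8.6
ee_pos: [0.5512, 0.1494, 0.2939]
eef_rot: [0.999, -0.051, -0.001, 0.003]
ft_force: [-0.4, -0.4, -0.7]
width: 0.0239
[[ 0.9947 -0.1028 -0.0019]
 [-0.1028 -0.9947 -0.0062]
 [-0.0013  0.0064 -1.    ]] [0.55122913 0.14940944 0.2939471 ] [-0.35413886 -0.38130245 -0.69177124]
to port, cm [10.05555566 33.27082232  2.09528892]
```

View pics/s4c.png

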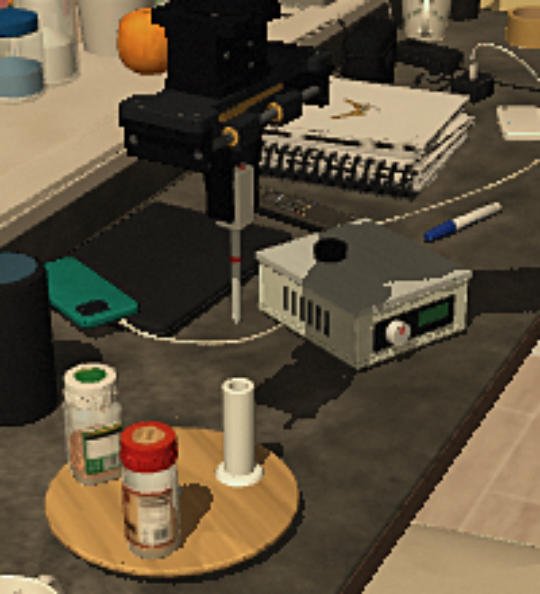

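Probe is out and clear, and the jars and tube are standing. Next I carry it over the port.

```bash
python3 -m jog '[[0.4,1.3,0,0,1],[0.9,3,0,0,1],[1.2,3.9,0,0,1],[1.3,4.4,0,0,1],[1.3,4.4,0,0,1],[1.3,4.4,0,0,1],[1.2,4,0,0,1],[1,3.3,0,0,1],[0.7,2.2,0,0,1],[0.4,1.2,0,0,1]]';python3 -m jog '[[0,0,0,0,1],[0,0,0,0,1],[0,0,0,0,1],[0,0,0,0,1],[0,0,0,0,1],[0,0,0,0,1],[0,0,0,0,1],[0,0,0,0,1],[0,0,0,0,1],[0,0,0,0,1]]'; python3 - <<'E'
from h import *
s=r.read_state();M=R.from_quat(s['eef_rot']).as_matrix();print(M.round(4),s['ee_pos'],s['ft_force'])
print('to port, cm',100*M.T@(np.array([.617,-.192,.275])-s['ee_pos']))
cam('wrist','w5.png');d=cam('scene','s5.png');c=cam('top','t5.png')
print(proj(d,[.617,-.192,.09]),proj(c,[.617,-.192,.09]))
a=cv2.resize(d['pixels'][100:220,250:370],None,fx=4,fy=4,interpolation=cv2.INTER_CUBIC)
b=cv2.resize(cv2.imread('pics/w5.png')[:,:,::-1],(320,240))
o=np.zeros((480,800,3),np.uint8);o[:,:480]=a;o[:240,480:]=b;o[240:,480:]=cv2.resize(c['pixels'][160:220,320:400],(320,240))
cv2.imwrite('pics/m5.png',o[:,:,::-1])
E
```

```text
time: 9.65
ee_pos: [0.6148, -0.201, 0.2948]
eef_rot: [0.999, -0.051, -0.002, 0.005]
ft_force: [-0.4, -0.3, -0.9]
width: 0.0238
time: 10.65
ee_pos: [0.6148, -0.1969, 0.2952]
eef_rot: [0.999, -0.049, -0.001, 0.004]
ft_force: [0.5, -0.1, -1.0]
width: 0.0242
[[ 0.9952 -0.0975 -0.0033]
 [-0.0975 -0.9952 -0.0079]
 [-0.0025  0.0082 -1.    ]] [ 0.61476102 -0.19686081  0.29518552] [ 0.52013717 -0.05136837 -1.03807901]
to port, cm [ 0.18045534 -0.52206191  2.01391264]
(np.float64(302.4909362848742), np.float64(169.4346481818241)) (np.float64(363.4254079943289), np.float64(189.7571165582263))
```

View pics/m5.png

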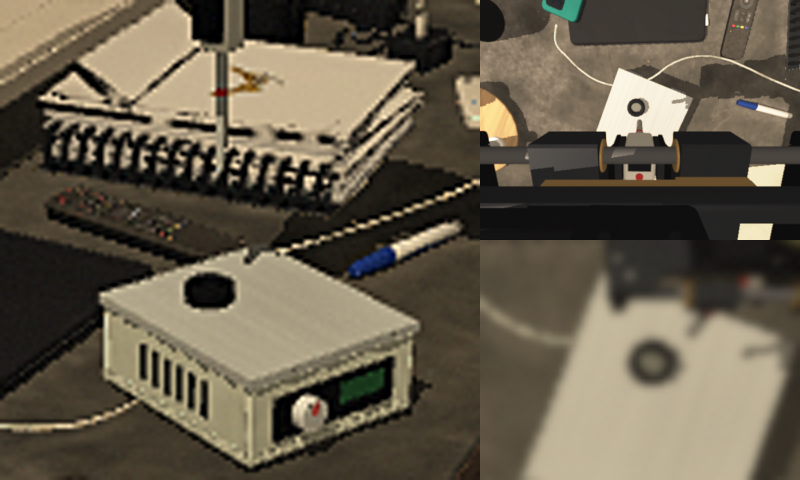

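The probe hangs over the port with the stem vertical. In the scene view, the ring is at about (305,123) and the port at about (302,172). I'll compare stem and port numerically within each camera.

```bash
cat >> h.py <<'E'
from scipy.optimize import least_squares
def rimfit(c,p0,thr=60,w=26,bad=None):
    u0,v0=np.round(proj(c,p0)).astype(int)
    g=cv2.cvtColor(c['pixels'],cv2.COLOR_RGB2GRAY).astype(np.uint8); y0,x0=max(v0-w,0),max(u0-w,0)
    g=cv2.resize(g[y0:v0+w,x0:u0+w],None,fx=4,fy=4,interpolation=cv2.INTER_CUBIC)
    cs,_=cv2.findContours((g<thr).astype(np.uint8),cv2.RETR_EXTERNAL,cv2.CHAIN_APPROX_NONE)
    q=max([k for k in cs if abs(k[:,0].mean(0)-2*w).max()<w],key=len)[:,0]
    P=np.array([onz(c,(u+.5)/4-.5+x0,(v+.5)/4-.5+y0,.09) for u,v in q])
    o,_=ray(c,0,0); out=np.array(p0[:2])-o[:2]; out/=np.linalg.norm(out)
    P=P[(P[:,:2]-p0[:2])@out>-.001][:,:2]
    f=least_squares(lambda z:np.hypot(*(P-z).T)-.0175,p0[:2],loss='soft_l1',f_scale=.0005)
    return f.x,np.abs(f.fun).mean(),len(P)
E
python3 - <<'E'
from h import *
C={n:cam(n) for n in('scene','top','wrist')}
p0=np.array([.617,-.192,.09])
for n,w in(('scene',24),('top',14),('wrist',45)):
  for t in(55,75,95):
    try: print(n,t,rimfit(C[n],p0,t,w))
    except Exception as e: print(n,t,e)
s=r.read_state();T=s['ee_pos'];M=R.from_quat(s['eef_rot']).as_matrix()
c=C['scene'];rg=T-[0,0,.0625];print('ring expected',rg,proj(c,rg))
px=c['pixels'].astype(int);u,v=np.round(proj(c,rg)).astype(int)
m=np.zeros(px.shape[:2],bool);m[v-12:v+12,u-12:u+12]=True
m&=(px[...,0]>1.6*px[...,1])&(px[...,0]>60)&(px[...,0]>1.6*px[...,2])
ys,xs=np.nonzero(m);print(xs,ys);print('ring',onz(c,xs.mean(),ys.mean(),rg[2]))
for vv in range(v-8,v+24,4): print(vv,px[vv,u-7:u+8].sum(1)//3)
print('tip scene exp',proj(c,T-[0,0,.1225]),'wrist exp tip',proj(C['wrist'],T-[0,0,.1225]),'ring',proj(C['wrist'],rg))
E
```

```text
scene 55 max() iterable argument is empty
scene 75 max() iterable argument is empty
scene 95 max() iterable argument is empty
top 55 max() iterable argument is empty
top 75 max() iterable argument is empty
top 95 max() iterable argument is empty
wrist 55 max() iterable argument is empty
wrist 75 max() iterable argument is empty
wrist 95 max() iterable argument is empty
ring expected [ 0.61475689 -0.19688215  0.23267099] (np.float64(304.86845289168417), np.float64(121.51815088784876))
[311 304 305 306 309 303 304 305 306] [119 122 122 122 122 123 123 123 123]
ring [ 0.6102897  -0.19372809  0.23267099]
114 [183 182 178 179 179 190  52  79  57 194 181 175 174 173 174]
118 [174 174 174 172 179 187  58  79  59 194 179 152  91  56 101]
122 [172 175 175 174 184 196  25  55  40 122  84  68  84 102  81]
126 [176 174 174 174 174 188  61  79  54 191 177 174 175 173 174]
130 [ 73 141 138 201 197 192 149 147  46 182 163 157 151 184 179]
134 [174 155 156 152 140 139 147 137  46 186 168 167 163 146  99]
138 [  0  26  26  49   3  31 162 135  44   3   0  27 177  46   0]
142 [127 128  69   7   0  27 184  94   2   9  27  65   1   9 196]
tip scene exp (np.float64(304.4509939581336), np.float64(141.99308444349396)) wrist exp tip (np.float64(277.4014077793083), np.float64(208.6915328405958)) ring (np.float64(277.7443964498305), np.float64(230.52993301499117))
```

```bash
sed -i 's/-2\*w).max()<w\]/-4*w).max()<1.6*w]/' h.py; python3 - <<'E'
from h import *
C={n:cam(n) for n in('scene','top','wrist')}
p0=np.array([.617,-.192,.09])
for n,w in(('scene',24),('top',14),('wrist',45)):
  for t in(55,75,95):
    try: print(n,t,rimfit(C[n],p0,t,w))
    except Exception as e: print(n,t,e)
c=C['wrist'];g=cv2.cvtColor(c['pixels'],cv2.COLOR_RGB2GRAY)
print(proj(c,p0)); 
for v in range(186,236,4): print(v,g[v,262:296])
E
```

```text
scene 55 (array([ 0.61486926, -0.18298777]), np.float64(0.0006946682687518432), 42)
scene 75 (array([ 0.6155396 , -0.18414458]), np.float64(0.0007977700231206653), 43)
scene 95 (array([ 0.61543946, -0.18498747]), np.float64(0.000674989752309996), 45)
top 55 (array([ 0.61203431, -0.18471479]), np.float64(0.0014097652637948643), 78)
top 75 (array([ 0.61345427, -0.18867233]), np.float64(0.0006593352007259744), 54)
top 95 (array([ 0.61433786, -0.19022563]), np.float64(0.0004265820214534958), 60)
wrist 55 (array([ 0.6196323 , -0.19321146]), np.float64(0.0006817248420543253), 170)
wrist 75 (array([ 0.61911181, -0.19309511]), np.float64(0.0004978811292349447), 171)
wrist 95 (array([ 0.61874309, -0.19304401]), np.float64(0.00035604065207152434), 177)
(np.float64(272.47148347065087), np.float64(188.8604696313425))
186 [ 40  44  86 138 159 160 159 160 160 159 161 160 160 160 159 158 158 158
 153 124  84  55  47  43  39  44  82 124 141 142 141 141 139 162]
190 [ 38  34  65 111 141 154 159 160 159 159 159 159 159 159 158 159 158 156
 144 109  75  60  52  47  41  38  69 120 140 142 141 148 177 20
[... 875 characters left out ...]
42 239 238 240 242 242 241 239 237 227 185 141 121 111 104 100
  99  97  93 132 214 237 239 239 238 239 239 240 240 239 238 238]
222 [242 240 238 239 241 242 241 239 238 239 239 219 163 117  99  98  98  99
  99  97  93 120 192 232 239 239 239 240 240 239 237 238 238 238]
226 [238 238 241 242 242 240 239 238 239 241 236 191 123  91  88  87  84  83
  86  88  89 107 167 226 239 240 240 240 238 238 238 239 239 238]
230 [240 242 242 241 239 237 238 240 240 236 207 138  90  89  97 100  99 101
 100  96  91  81 116 199 237 241 239 236 237 239 239 239 236 234]
234 [119 119 120 120 120 120 120 120 120 120 120 121 121 121 120 121 121 121
 121 121 121 121 121 120 120 120 119 120 120 119 120 119 119 119]
```

```bash
python3 -m jog '[[0.1,-0.3,0,0,1],[0.1,-0.3,0,0,1],[0,0,1,0,1],[0,0,1,0,1],[0,0,1,0,1],[0,0,1,0,1],[0,0,1,0,1],[0,0,0.9,0,1],[0,0,0.5,0,1],[0,0,0,0,1]]';python3 -m jog '[[0,0,0,0,1],[0,0,0,0,1],[0,0,0,0,1],[0,0,0,0,1],[0,0,0,0,1],[0,0,0,0,1],[0,0,0,0,1],[0,0,0,0,1],[0,0,0,0,1],[0,0,0,0,1]]'; python3 - <<'E'
from h import *
s=r.read_state();T=s['ee_pos'];M=R.from_quat(s['eef_rot']).as_matrix();print(M.round(4),T,s['ft_force'])
p=np.array([.6175,-.1915,.09]);I=[]
for n,(w,h,S) in dict(wrist=(44,44,9),scene=(24,24,9),top=(14,14,9)).items():
    c=cam(n,n+'6.png');u,v=proj(c,p);S=400/(2*w);x0,y0=int(u)-w,int(v)-h-(w//3)*(n!='top')
    if n=='wrist': y0=int(v)-h
    a=c['pixels'][y0:y0+2*h,x0:x0+2*w];S=400/(2*w);I.append(cv2.resize(a,(400,400) if n!='top' else (400,400),interpolation=cv2.INTER_CUBIC))
    print(n,'origin',x0,y0,'scale',S,'tip exp',proj(c,T-[0,0,.1225]),'port exp',(u,v))
cv2.imwrite('pics/m6.png',np.hstack(I[:2])[:,:,::-1])
E
```

```text
time: 12.1
ee_pos: [0.6164, -0.191, 0.2234]
eef_rot: [0.999, -0.049, -0.003, 0.004]
ft_force: [-0.5, -0.2, -1.3]
width: 0.0243
time: 13.1
ee_pos: [0.6173, -0.1911, 0.2254]
eef_rot: [0.999, -0.049, -0.001, 0.004]
ft_force: [-0.4, 0.1, -0.4]
width: 0.0239
[[ 0.9952 -0.0975 -0.003 ]
 [-0.0975 -0.9952 -0.0079]
 [-0.0023  0.0081 -1.    ]] [ 0.61732611 -0.1910988   0.22542916] [-0.41998082  0.13657115 -0.38722377]
wrist origin 233 160 scale 4.545454545454546 tip exp (np.float64(277.4326463961267), np.float64(208.71433401861927)) port exp (np.float64(277.81081409622385), np.float64(204.9448472630769))
scene origin 278 137 scale 8.333333333333334 tip exp (np.float64(302.3354423057616), np.float64(165.4024260161491)) port exp (np.float64(302.2602606196187), np.float64(169.46800734381327))
top origin 349 175 scale 14.285714285714286 tip exp (np.float64(364.07566685378583), np.float64(188.57302777925128)) port exp (np.float64(363.236632722197), np.float64(189.60915741731776))
```

View pics/m6.png

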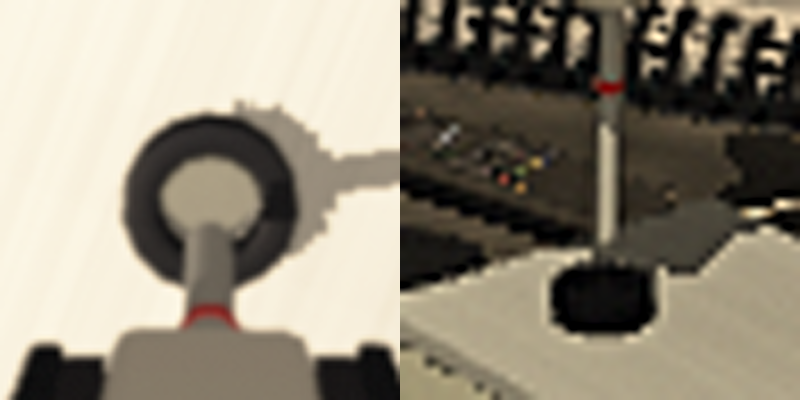

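Wrist crop: the collar spans columns 122–298 (centre 210) with the stem at 211, and the tip sits about 1–1.5 mm short of the bore's middle in x. Scene crop: collar centre 604, stem 606. So I correct +1 mm in x and descend.

```bash
python3 -m jog '[[0.1,0,0,0,1],[0,0,0.4,0,1],[0,-0.01,0.7,0,1],[0,-0.01,0.7,0,1],[0,-0.01,0.7,0,1],[0,-0.01,0.7,0,1],[0,-0.01,0.7,0,1],[0,0,0.5,0,1],[0,0,0.2,0,1],[0,0,0,0,1]]'; python3 - <<'E'
from h import *
s=r.read_state();T=s['ee_pos'];M=R.from_quat(s['eef_rot']).as_matrix();print(M.round(4),T,s['ft_force'])
print('cm',100*M.T@(np.array([.6185,-.191,.1525])-T))
E
```

```text
time: 14.25
ee_pos: [0.6176, -0.1909, 0.1738]
eef_rot: [0.999, -0.049, -0.002, 0.004]
ft_force: [0.4, -0.6, -0.4]
width: 0.0238
[[ 0.9952 -0.0974 -0.0052]
 [-0.0974 -0.9952 -0.0072]
 [-0.0044  0.0077 -1.    ]] [ 0.61761836 -0.19092665  0.17382168] [ 0.40318832 -0.57920542 -0.43958259]
cm [ 0.09792004 -0.0176875   2.1316815 ]
```

```bash
python3 -m jog '[[0.05,0,0.3,0,1],[0.05,0,0.5,0,1],[0,-0.01,0.5,0,1],[0,-0.01,0.4,0,1],[0,0,0.2,0,1],[0,0,0.1,0,1],[0,0,0,0,1],[0,0,0,0,1],[0,0,0,0,1],[0,0,0,0,1]]'; python3 - <<'E'
from h import *
s=r.read_state();T=s['ee_pos'];M=R.from_quat(s['eef_rot']).as_matrix();print(M.round(4),T,s['ft_force'])
print('cm',100*M.T@(np.array([.6185,-.191,.1525])-T))
E
```

```text
time: 15.25
ee_pos: [0.6192, -0.1911, 0.1531]
eef_rot: [0.999, -0.049, -0.002, 0.004]
ft_force: [-0.8, -0.5, -1.0]
width: 0.0244
[[ 0.9952 -0.0976 -0.0035]
 [-0.0976 -0.9952 -0.0077]
 [-0.0027  0.008  -1.    ]] [ 0.6192006  -0.19111357  0.15310593] [-0.77761    -0.54254775 -0.96858238]
cm [-0.07066853 -0.004949    0.06074845]
```

```bash
python3 -m jog '[[0,0,0,0,1],[0,0,0,0,1],[0,0,0,0,1],[0,0,0,0,1],[0,0,0,0,1],[0,0,0,0,1],[0,0,0,0,1],[0,0,0,0,1],[0,0,0,0,1],[0,0,0,0,1]]'; python3 - <<'E'
from h import *
s=r.read_state();T=s['ee_pos'];print(T,s['ft_force'],np.abs(s['joint_vel']).max())
p=np.array([.6185,-.191,.09])
W=cam('wrist','w7.png');S=cam('scene','s7.png')
def crop(c,w,dy):
    u,v=proj(c,p);x0,y0=int(u)-w,int(v)-w+dy;print('origin',x0,y0,400/2/w,'rim exp',(u,v),'ring exp',proj(c,T-[0,0,.0625]))
    return cv2.resize(c['pixels'][y0:y0+2*w,x0:x0+2*w],(400,400),interpolation=cv2.INTER_CUBIC)
a=np.hstack([crop(W,36,0),crop(S,24,-8)]);b=cv2.resize(S['pixels'][190:360,120:310],(224,200))
o=np.zeros((600,800,3),np.uint8);o[:400]=a;o[400:,:224]=b;cv2.imwrite('pics/m7.png',o[:,:,::-1])
E
```

```text
time: 16.25
ee_pos: [0.6193, -0.1911, 0.1534]
eef_rot: [0.999, -0.049, -0.001, 0.004]
ft_force: [-0.2, -0.1, -1.2]
width: 0.0245
[ 0.61933129 -0.19114198  0.15341238] [-0.18903878 -0.07469081 -1.19003541] 0.0015567401479681198
origin 241 195 5.555555555555555 rim exp (np.float64(277.7072290591538), np.float64(231.34032785208117)) ring exp (np.float64(277.80214675570664), np.float64(230.54948296984173))
origin 277 137 8.333333333333334 rim exp (np.float64(301.87064415584325), np.float64(169.46947993844773)) ring exp (np.float64(301.63227225224426), np.float64(169.10778839588664))
```

View pics/m7.png

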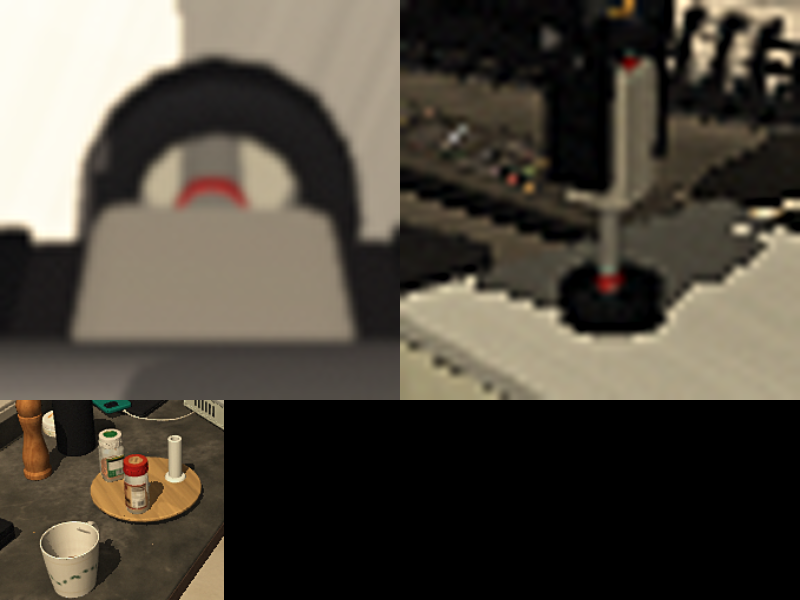

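The view shows the ring at the rim and no contact, with the jars, tube and mug standing. In the wrist crop, the bore spans columns 138–298 (centre 218), its +x edge is at row 132, the stem is at 211 and the ring arc at rows 178–195. I'll compute the offsets.

```bash
python3 - <<'E'
from h import *
c=cam('wrist');f=lambda a,b,z=.09:onz(c,241+(a+.5)/5.5556-.5,195+(b+.5)/5.5556-.5,z).round(4)
print('bore +x edge',f(218,132),'L',f(138,190),'R',f(298,190),'ring lower edge',f(211,178,.0885),'upper',f(211,196,.0925),'outer top (base)',f(218,57,.076),'L,R outer',f(80,200),f(357,200))
g=cv2.cvtColor(c['pixels'],cv2.COLOR_RGB2GRAY);p=c['pixels']
for v in range(202,234): print(v,p[v,276:282].mean(0).astype(int), g[v,281:284])
for v in (224,226):print(v,g[v,255:305])
s=cam('scene');q=s['pixels']
for v in range(160,182): print(v,q[v,296:309,0],q[v,300:303,1])
E
```

```text
bore +x edge [ 0.6273 -0.1933  0.09  ] L [ 0.6211 -0.1831  0.09  ] R [ 0.6192 -0.2021  0.09  ] ring lower edge [ 0.6212 -0.1919  0.0885] upper [ 0.6203 -0.1917  0.0925] outer top (base) [ 0.633 -0.194  0.076] L,R outer [ 0.6205 -0.1761  0.09  ] [ 0.6172 -0.209   0.09  ]
202 [170 158 138] [160 160 162]
203 [167 155 136] [158 160 160]
204 [145 135 119] [137 144 149]
205 [88 82 72] [ 82 101 113]
206 [34 32 30] [32 45 54]
207 [19 18 19] [18 19 18]
208 [22 20 21] [21 22 20]
209 [26 25 25] [24 24 24]
210 [32 31 31] [31 30 29]
211 [34 33 33] [33 33 32]
212 [34 32 32] [34 32 34]
213 [32 31 31] [32 32 32]
214 [31 30 29] [30 30 30]
215 [30 28 29] [29 28 28]
216 [28 27 27] [28 26 27]
217 [27 25 25] [25 27 26]
218 [38 35 33] [39 35 32]
219 [72 67 59] [73 64 61]
220 [105  98  87] [103  96  96]
221 [117 109  96] [110 107 112]
222 [118 109  97] [111 108 115]
223 [117 109  96] [111 108 114]
224 [117 109  96] [110 108 113]
225 [118 108  95] [110 108 110]
226 [122  93  82] [101 101 109]
227 [132  59  52] [ 82  86 100]
228 [150  49  44] [75 73 86]
229 [155  77  69] [94 83 80]
230 [132 104  92] [109 102
[... 1291 characters left out ...]
 2  35 129 122  33   0   8   4   6  34] [17 30 56]
172 [11  6 19 15  2 29 29  4  4  9  2  4 32] [ 5 23 27]
173 [ 4  1 13 16 12 13 16 14 10  9  5  1 53] [11 15 17]
174 [83  0 13 15 12 12 14  6 15  7  7  0 54] [11 10 11]
175 [65  0  0  8  8 11 13  8  8  6  0  0 37] [ 8 10 14]
176 [188 130   0   0   0   0   0   0   0   0  16  62 190] [0 0 0]
177 [183 187 191 195 130 136 137 137 135 201 195 186 182] [121 126 127]
178 [178 181 182 183 181 182 182 181 177 181 181 179 179] [170 171 171]
179 [180 179 175 179 178 175 180 176 173 172 170 172 174] [167 165 167]
180 [174 178 178 176 176 173 174 175 177 174 172 171 171] [164 162 163]
181 [177 171 174 178 178 175 175 174 176 173 174 174 174] [167 165 163]
```

In the wrist camera the stem is centred in x (stem .6167, port .6173) and 0.8 mm off in y. It is also about 0.9 mm high by the arm's reading. I'll make one small correction.

```bash
python3 -m jog '[[-0.01,0.04,0.04,0,1],[-0.01,0.04,0.05,0,1],[0,0,0,0,1],[0,0,0,0,1],[0,0,0,0,1],[0,0,0,0,1],[0,0,0,0,1],[0,0,0,0,1],[0,0,0,0,1],[0,0,0,0,1]]';  python3 - <<'E'
from h import *
s=r.read_state();print(s['ee_pos'],s['ft_force'],s['width'])
c=cam('wrist');g=cv2.cvtColor(c['pixels'],cv2.COLOR_RGB2GRAY)
for v in (222,224,226):print(v,g[v,255:307])
E
```

```text
time: 17.45
ee_pos: [0.619, -0.192, 0.1524]
eef_rot: [0.999, -0.049, -0.001, 0.004]
ft_force: [0.4, -0.7, -0.8]
width: 0.0238
[ 0.61901526 -0.19201425  0.15244466] [ 0.43132897 -0.67476566 -0.7665007 ] 0.023823953745225036
222 [144  71  61  50  33  29  28  28  27  27  27  26  33  51  81 125 161 169
 148 120 110 110 111 113 112 112 112 110 116 146 167 164 139 105  73  43
  25  27  27  28  29  29  28  29  28  26  25  69 129 156 160 158]
224 [ 89  69  71  55  37  30  29  27  28  26  25  57 115 156 172 178 181 174
 144 114 108 110 112 113 113 113 111 109 113 141 167 178 177 176 163 120
  66  33  26  27  27  27  29  27  27  27  26  41  90 138 157 158]
226 [ 85  73  69  59  43  30  28  25  27  30  65 122 165 179 180 180 180 173
 144 114 104 103 102 102 101 102 101 102 109 134 164 176 177 178 178 171
 143  92  43  25  27  28  28  27  28  29  26  25  69 130 155 159]
```

```bash
python3 - <<'E'
from h import *
s=r.read_state();print(s['time'],s['ee_pos'],np.abs(s['joint_vel']).max());r.close_job()
E
```

```text
17.5 [ 0.61903108 -0.19200674  0.15243359] 0.0015083611405103375
the job is handed in; nothing more can be done
```

I lifted the probe straight out of the rest tube, carried it over the warming box and lowered it through the port. I handed the job in at 17.5 s with the gripper still holding it.

**Last checks**
- **Centring:** in the wrist view the stem (column 278.6) sits on the bore centre (278.7), so the left-right fit is good. Front to back it is centred to about 1 mm, which I could judge less well.
- **Ring height:** by the arm's reading the ring's middle is within about 0.1 mm of the rim height. The scene camera agrees only to about 2 mm; one reading of it put the ring slightly high before I lowered the probe the last 0.9 mm.
- **Upright and still:** the tool is tilted about 0.5° and joint speeds are near zero. The wrist force stayed around 1 N in every reading during the insertion, with no sign of contact.
- **Surroundings:** the jars, rest tube and mug were all standing in the last scene picture, taken before the final 1 mm correction.

**Disagreement:** the cameras put the port up to about 8 mm apart in y. I therefore set the final position by comparing stem and bore within a single view.

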